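Sort the clay tools after class

TASK

Clear the clay tools off the work board and put each where it belongs: stand both brass-headed stamps upright on their brass faces in the wooden stamp box, lay the modelling knife and the loop tool side by side in the long grey tray, both flat and pointing along its length, and lay the kidney-shaped rib flat in the middle of the round terracotta dish. Leave the clay bowl and the slip jar where they stand.

Things in the scene. Friction and masses are not known exactly. Their poses are not given: they have to be found in the camera images.
- round_stamp: Clay stamp with a round brass head (diameter 32, 8 thick) and, above a narrow brass neck, an upright round dark-wood handle (diameter 24, from 18 to 56 mm above its underside; 60 mm tall in all). Stands on its brass face on the pale fibreboard work board, whose top is 6 mm above the bench. Origin: centre of the brass face (underside); z up along the handle.
- square_stamp: Clay stamp with a square brass head (26 x 26, 8 thick) and, above a narrow brass neck, an upright round dark-wood handle (diameter 22, from 18 to 50 mm above its underside; 52 mm tall in all). Stands on its brass face on the work board. Origin: centre of the brass face (underside); x, y along the head's sides, z up along the handle.
- wood_knife: Plain wooden modelling knife lying flat on the work board, 150 mm long along its x. Handle with flat sides 16 wide and 10 high from x = -75 to +10 mm, then a thinner flat blade 15 wide and 5 high with a slanting tip at x = +75. Origin on its underside at mid-length; the centre of mass is near x = -15 mm, on the handle. z up.
- loop_tool: Trimming tool lying flat on the work board, 150 mm long along its x. Wooden handle with flat sides 14 wide and 12 high from x = -75 to +15 mm, a brass ferrule to +31, then a flat steel wire loop 28 wide reaching x = +75. Origin on its underside at mid-length; the centre of mass is near x = -15 mm, on the handle. z up.
- rib: Plain wooden kidney-shaped potter's rib lying flat on the work board: 96 long (x), 48 wide (y) and 10 thick, with round ends and a shallow hollow at the middle of its -y edge (about 46 mm across there, rounded lobes either side). Origin: middle of its underside; z up.
- tool_tray: Shallow grey plastic tray for long tools, the largest of the three containers: 135 (x) by 195 (y) outside and 22 high, walls and floor 5 thick, so 125 x 185 inside; its length is its y axis. Stands on the bench and does not move. Origin: centre of its underside; z up.
- stamp_box: Low wooden box for stamps: 100 (x) by 150 (y) outside and 30 high, walls and floor 6 thick, so 88 x 138 inside; its length is its y axis. Stands on the bench and does not move. Origin: centre of its underside; z up.
- rib_dish: Round shallow terracotta dish for ribs: 160 across the rim, 22 high, flat inner floor about 124 across and 5 above the bench. Does not move. Origin: centre of its underside; z up.
- clay_bowl: Bystander: a leather-hard grey clay bowl, 100 across and 55 high, standing loose on the bench. Leave it alone. Origin: centre of its underside.
- slip_jar: Bystander: a closed jar with a white lid, 60 across and 70 high, standing loose on the bench. Leave it alone. Origin: centre of its underside.

How it is judged:
By the outcome, as a careful person would: the job done as asked, in the order asked, and still so for the second after the job is handed in, with the robot touching nothing.
It also fails if it takes over 136 s, if anything falls off the work surface, if the arm or the gripper's body presses on something with over 40 N, if the wrist force passes 120 N, or if a joint passes its speed limit or range.

ROBOT

A 6-joint arm with a two-finger parallel gripper is mounted at the origin on the work surface. World frame = base frame: x ahead of the robot, y to its left, z up, the work surface at z = 0. Lengths are in mm, angles in rad, forces in N, time in s.
With the tool pointing down it reaches from about 400 to 925 mm from the base axis. Payload 12.5 kg.
Tool frame: the origin (TCP) lies midway between the tips of the shut fingers; the grasp point (between the pads) lies 19 mm behind it (env.grip_depth is the distance from the TCP to the grasp point, in mm); z points along the fingers, y is the line along which they close (so a half turn about z gives the same grasp; the last joint's range is limited). The gripper opens to 95 mm and grips with 3 to 60 N. Pads are 20 mm wide; open, the fingers measure 119 mm over their backs; the gripper's body (75 mm by 180 mm) begins 59 mm behind the grasp point.
Start: joints at [1.072, 0.491, 1.559, -0, 1.092, -0.106], TCP at [239.221, 577.426, 214.661] pointing down, gripper open.
Joint ranges: [-3.1, 3.1], [-0.84, 2.19], [0.05, 2.79], [-1.13, 4.28], [0.06, 2.93], [-2.69, 2.69]. Speed limits (rad/s): [2.22, 2.22, 2.79, 3.14, 3.14, 3.14].

INTERFACE

Orientations are given as [roll, pitch, yaw] about the fixed x, y, z axes, in that order (R = Rz(yaw) Ry(pitch) Rx(roll)).
In Python, from cell import monitor, viewer, order, env gives the robot as it stands.
- The arm moves only by the tool move_arm, never from a script. Its argument "moves" is one flat list of numbers, 4 for each row, row after row: the shift along the tool's x, y, z normalised to -1 to 1, where 1 is 0.15 m, then the turn about the tool's z normalised to -1 to 1, where 1 is pi/2 rad. A call has 1 to 10 rows; each row shifts and turns the commanded pose from where the row before left it, along the tool's axes as they then stand; what a row does not reach is not made up. A row lasts 1/8 s, in which the tool goes at most 62.5 mm and 10.7 degrees, less where a joint would pass 70% of its speed; a pose out of reach is approached as far as the arm can. A call with a number of a shift or a turn outside -1 to 1 is refused whole. A call with a gripper value outside its range is refused whole. "claw" is the finger opening in mm, from 0 to 95.1, set as the call begins (left out, the last holds). The fingers move at their own pace and stop on an object; the grip force is fixed at half the most. Time passes only in rows, so rows that do not move let the fingers close. It gives the time, the measured TCP pose, the force, the opening and the grip force at its end, in the units of the state.
- monitor.state(): the state, without advancing time (a new reading comes with each control period).
- viewer.read_camera(name): name is "side" or "top" or "wrist"; returns the picture (400x640x3 uint8, red, green, blue); there is no depth.
- viewer.camera_info(name): a dict with "K" (3x3 intrinsics, pixels), "camera_from_world" (4x4, takes a point from world to camera coordinates). Camera axes: x right, y down, z forward; pixel columns grow to the right and rows downward; lengths in mm; the calibration is good to about 2 mm. A picture is of the moment at which its call begins: read the wrist's pose just before it. camera_info takes no time and is no camera call; for the wrist camera it gives the pose at the moment of the call.
- order.job_done(): hands the job in; it is judged then, once.
The state is a dict: "t": time; "joints": joint angles; "qvel": joint speeds; "tau": joint torques, N m; "eef_pos": TCP position; "tcp_rot": TCP orientation; "ft_force": force on the tool from outside, world axes, zero at the start; "moment": the same for the moment, N m; "opening": opening from 0.0 (shut) to 1.0 (fully open); "grip_force": force on a finger pad.
Only numpy, scipy, OpenCV 4.12 (cv2) and the standard library are available. Lean on these libraries where they do the work, as an engineer would, in place of code of your own. Each camera call takes 0.05 s, during which the arm holds its last target. There are 200 camera calls.

## Working session

There is one attempt and no reset: what is moved stays moved. The work goes in short steps, Python scripts to look and compute and a tool call to move; the robot and the scene stay as the last step left them, time stands still between calls to the robot, and variables do not carry over. Pictures are saved under pics/ and viewed, at most 14 in all, crops included, and the job is handed in when it is done.

Besides the shell and the picture viewer there is one more tool, called after ">>>" as a command line: name --argument value ..., lists and objects as JSON in quotes. move_arm: Moves the arm, as the interface text tells. Scaled input: -1 to 1 covers 0.15 m each way for a shift and pi/2 rad each way for a turn. Its arguments: {"type":"object","properties":{"moves":{"type":"array"},"claw":{"type":"number"}},"required":["moves"]}

```bash
mkdir -p pics; ls; python3 - <<'E'
from cell import monitor, viewer, order, env
import cv2
for n in("top","side"):
    cv2.imwrite(f"pics/{n}0.png",viewer.read_camera(n)[:,:,::-1])
    i=viewer.camera_info(n);print(n,i["K"],i["camera_from_world"])
s=monitor.state();print(s)
E
```

```text
pics
top [[389.11058158   0.         322.35803948]
 [  0.         389.11058158 197.42266103]
 [  0.           0.           1.        ]] [[-9.66462233e-03 -9.99750848e-01 -2.01205729e-02  2.58187348e+01]
 [-9.92393940e-01  1.20591006e-02 -1.22510599e-01  5.30149531e+02]
 [ 1.22722711e-01  1.87835159e-02 -9.92263229e-01  9.73449598e+02]
 [ 0.00000000e+00  0.00000000e+00  0.00000000e+00  1.00000000e+00]]
side [[510.42347055   0.         313.20209142]
 [  0.         510.42347055 205.90498583]
 [  0.           0.           1.        ]] [[ 9.09110768e-01 -4.16306731e-01 -1.43637404e-02 -4.99024514e+02]
 [-2.11335151e-01 -4.31239944e-01 -8.77137141e-01  1.76120064e+02]
 [ 3.58963877e-01  8.00450383e-01 -4.80025123e-01  1.20414064e+03]
 [ 0.00000000e+00  0.00000000e+00  0.00000000e+00  1.00000000e+00]]
{'t': 0.1, 'joints': array([ 1.07245491e+00,  4.91464183e-01,  1.55938177e+00, -3.83134689e-06,
        1.09170308e+00, -1.05587530e-01]), 'qvel': array([-0.0006995 , -0.00249061, -0.00376677, -0.001086  ,  0.00140571,
       -0.00123804]), 'tau': array([ 2.33952713e-03, -6.13625693e+01, -2.58603752e+01,  6.93529984e-02,
        4.71010152e-02, -1.33898625e-04]), 'eef_pos': array([239.07908875, 577.23479703, 214.14431169]), 'tcp_rot': array([-3.14064124e+00, -9.74152021e-05,  2.74884049e+00]), 'ft_force': array([-0.17659704, -0.45847814, -0.81959137]), 'moment': array([-0.0420189 ,  0.00824615,  0.00860156]), 'grip_force': 0.0, 'opening': 1.0040665010248968}
```

View pics/top0.png

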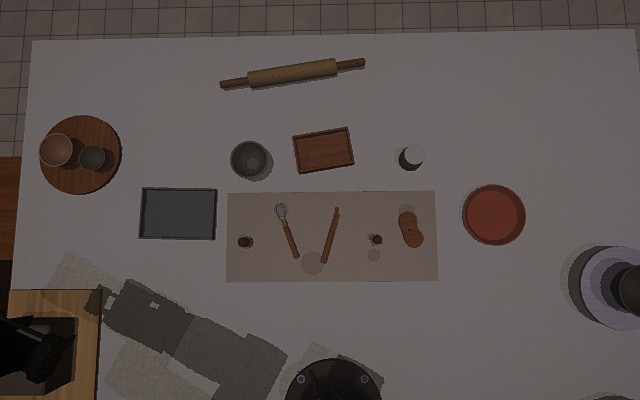

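View pics/side0.png

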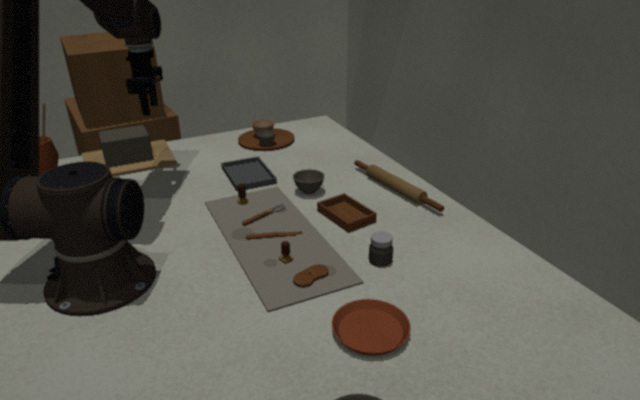

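The top view shows everything: board at about x 226–438, y 190–282, with the square/round stamps at (245,242) and (376,239), loop tool (287,230), knife (330,235) and rib (411,230). The tray is at (178,213), the box at (323,150) and the dish at (494,214). Next I'll enlarge it.

```bash
cat > h.py <<'E'
import numpy as np, cv2
def p2w(info,uv,z):
    K=info["K"];T=info["camera_from_world"];R=T[:3,:3];t=T[:3,3]
    uv=np.atleast_2d(uv).astype(float)
    d=(R.T@np.linalg.inv(K)@np.c_[uv,np.ones(len(uv))].T).T
    c=-R.T@t
    return (c+d*((z-c[2])/d[:,2])[:,None])[:,:2]
def w2p(info,X):
    X=np.atleast_2d(X);T=info["camera_from_world"];p=(info["K"]@(T[:3,:3]@X.T+T[:3,3:])).T
    return p[:,:2]/p[:,2:]
E
python3 - <<'E'
import cv2,numpy as np
im=cv2.imread("pics/top0.png")
c=cv2.resize(im[192:276,228:438],None,fx=3.8,fy=3.8,interpolation=cv2.INTER_CUBIC);c=cv2.convertScaleAbs(c,alpha=1.6)
a=cv2.resize(im[120:245,130:360],None,fx=3.4,fy=3.4,interpolation=cv2.INTER_CUBIC);a=cv2.convertScaleAbs(a,alpha=2)
cv2.imwrite("pics/c1.png",c);cv2.imwrite("pics/c2.png",a)
E
```

```text
(no output)
```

View pics/c1.png

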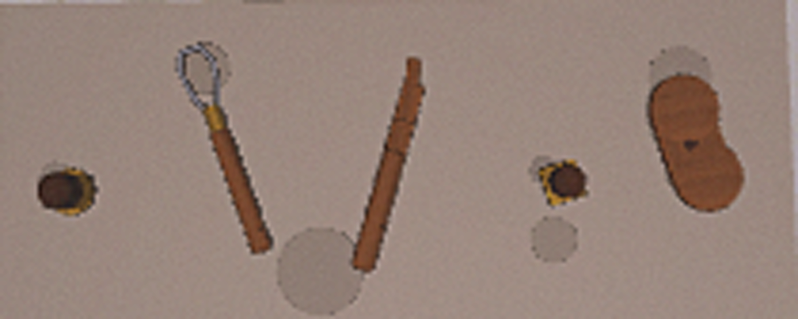

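View pics/c2.png

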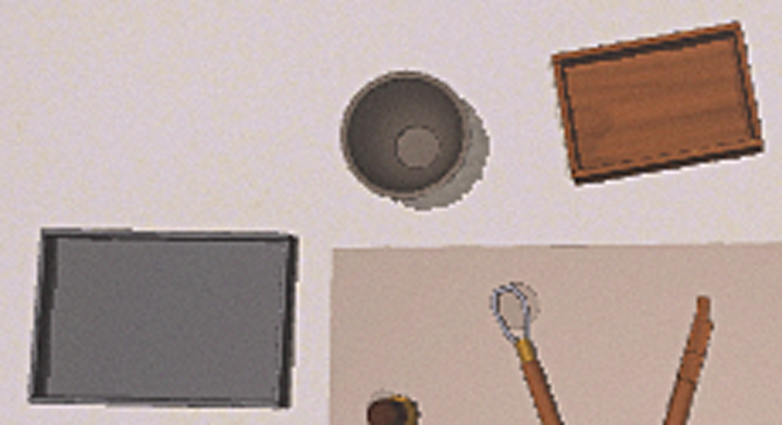

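Round stamp handle top is at (58,190) in the crop, square (568,180), loop tool from (261,248) to (194,47), knife from (364,268) to (414,60), and the rib is centred near (696,143). The tray and box corners are clear.

```bash
python3 - <<'E'
from cell import viewer,monitor
import numpy as np,cv2
from h import *
np.set_printoptions(precision=1,suppress=True)
I=viewer.camera_info("top")
A=lambda p:(np.array(p)+.5)/3.8-.5+[228,192]
B=lambda p:(np.array(p)+.5)/3.4-.5+[130,120]
def seg(n,a,b,z):
    w=p2w(I,A([a,b]),z);d=w[1]-w[0];print(n,w,"mid",w.mean(0),"yaw",np.degrees(np.arctan2(d[1],d[0])),"len",np.hypot(*d))
print("round",p2w(I,A([58,190]),66)); print("square",p2w(I,A([568,180]),58), "headedges",p2w(I,A([[541,171],[556,205]]),14))
seg("loop",[261,248],[194,44],14); seg("loophandle",[261,248],[214,112],18)
seg("knife",[364,268],[414,60],14); seg("knifehandle",[364,268],[397,148],16)
seg("rib lobes",[684,110],[707,175],16)
im=cv2.imread("pics/top0.png");h=cv2.cvtColor(im,cv2.COLOR_BGR2HSV)
def blob(box,lo,hi,z,off=(0,0)):
    x0,y0,x1,y1=box;m=cv2.inRange(h[y0:y1,x0:x1],lo,hi);c=max(cv2.findContours(m,0,1)[0],key=cv2.contourArea)
    q=(c[:,0]+[x0,y0]).astype(float);w=p2w(I,q,z).astype(np.float32);return w
for n,b,z in(("dish",(450,175,540,255),22),("rib",(396,205,428,256),16)):
    w=blob(b,(0,110,40),(15,255,255),z);print(n,cv2.minAreaRect(w),cv2.minEnclosingCircle(w))
for n,p,z in(("tray",[[42,230],[298,237],[290,408],[30,402]],22),("box",[[553,57],[738,23],[763,148],[576,184]],30)):
    w=p2w(I,B(p),z).astype(np.float32);e=w[1]-w[0];e2=w[2]-w[3];print(n,w.mean(0),[np.degrees(np.arctan2(-x[1],-x[0])) for x in(e,e2)],np.hypot(*e),np.hypot(*(w[2]-w[1])))
    print(w)
print("bowl",p2w(I,B([404,134]),55),"jar",p2w(I,[[415,154]],70))
W=viewer.camera_info("wrist");print(W)
E
```

```text
round [[418.4 217.2]]
square [[ 421.7 -115.3]] headedges [[ 428.7 -102.3]
 [ 405.5 -112. ]]
loop [[378.4  89.3]
 [518.8 135.7]] mid [448.6 112.5] yaw 18.27031190934727 len 147.83495494162597
loophandle [[378.5  89. ]
 [471.2 121.2]] mid [424.8 105.1] yaw 19.157787572407223 len 98.11686891633765
knife [[364.3  19.3]
 [505.8 -16.7]] mid [435.1   1.3] yaw -14.254968284992621 len 146.03306765387836
knifehandle [[364.4  19.2]
 [445.3  -4.2]] mid [404.8   7.5] yaw -16.134674967332565 len 84.21372589793545
rib lobes [[ 469.1 -200.7]
 [ 424.8 -214.7]] mid [ 447.  -207.7] yaw -162.52891696750777 len 46.52150687046741
dish ((482.8266906738281, -422.91973876953125), (155.88954162597656, 156.7052001953125), 42.95340347290039) ((482.3421936035156, -422.3641357421875), 79.40237426757812)
rib ((447.1302490234375, -207.3359375), (93.92703247070312, 46.9771728515625), 16.242637634277344) ((447.47998046875, -208.53631591796875), 47.08782196044922)
tray [494.3 398.8] [np.float32(87.70782), np.float32(88.12327)] 200.7734 131.8016
[[564.6 497.6]
 [556.5 297. ]
 [424.8 300. ]
 [431.3 500.5]]
box [657.   17.1] [np.float32(99.82108), np.float32(100.298546)] 146.58624 101.02406
[[694.6  98.2]
 [719.6 -46.3]
 [620.1 -63.8]
 [593.9  80.5]]
bowl [[629.3 208.6]] jar [[ 632.9 -214.5]]
{'K': array([[299.6,   0. , 319.9],
       [  0. , 299.6, 200.4],
       [  0. ,   0. ,   1. ]]), 'camera_from_world': array([[   0.4,    0.9,   -0. , -624.7],
       [   0.9,   -0.4,    0.3,  -32.9],
       [   0.3,   -0.1,   -1. ,  392.2],
       [   0. ,    0. ,    0. ,    1. ]])}
```

```bash
cat > go.py <<'E'
# usage: go.py x,y,z,yawdeg ...   prints turn rows then shift rows for each leg
import sys,numpy as np
from cell import monitor
s=monitor.state();p=np.array(s["eef_pos"]);yaw=s["tcp_rot"][2]
print("now",p.round(1),np.degrees(yaw).round(1),"q6",round(s["joints"][5],2),"op",round(s["opening"]*95,1))
for a in sys.argv[1:]:
    v=[float(k) for k in a.split(",")];t=np.array(v[:3]);y2=np.radians(v[3]) if len(v)>3 else yaw
    dy=(yaw-y2+np.pi)%(2*np.pi)-np.pi          # tool z is down
    if len(v)>4: dy=yaw-y2
    n=int(np.ceil(abs(dy)/np.radians(10.3)-1e-6)); 
    d=t-p;c,q=np.cos(y2),np.sin(y2);L=np.array([d@[c,q,0],d@[q,-c,0],-d[2]])/150
    m=max(1,int(np.ceil(np.linalg.norm(L)*150/58)))
    print(a,"| turn",n,"x",round(dy/(np.pi/2)/max(n,1),3),"| shift",m,"x",(L/m).round(3).tolist());p,yaw=t,y2
E
python3 go.py 418,217,150,100
```

```text
now [239.1 577.2 214.1] 157.5 q6 -0.11 op 95.4
418,217,150,100 | turn 6 x 0.106 | shift 8 x [-0.322, 0.095, 0.053]
```

>>> move_arm --moves '[0,0,0,0.106,0,0,0,0.106,0,0,0,0.106,0,0,0,0.106,0,0,0,0.106,0,0,0,0.106,-0.322,0.095,0.053,0,-0.322,0.095,0.053,0,-0.322,0.095,0.053,0,-0.322,0.095,0.053,0]' --claw 70

```text
t: 1.35
eef_pos: [330.1, 396.0, 182.5]
tcp_rot: [-3.141, 0.0, 1.75]
ft_force: [0.6, 0.8, 0.1]
opening: 0.735
grip_force: 0.0
```

>>> move_arm --moves '[-0.322,0.095,0.053,0,-0.322,0.095,0.053,0,-0.322,0.095,0.053,0,-0.322,0.095,0.053,0,0,0,0,0]'

```text
t: 1.98
eef_pos: [421.1, 215.1, 150.5]
tcp_rot: [-3.141, 0.0, 1.746]
ft_force: [1.0, 0.3, 0.5]
opening: 0.735
grip_force: 0.0
```

```bash
cat > look.py <<'E'
import sys,pickle,cv2
from cell import monitor,viewer
n=sys.argv[1];I=viewer.camera_info("wrist");im=viewer.read_camera("wrist")
im=cv2.convertScaleAbs(im[:,:,::-1],alpha=1.5);cv2.imwrite(f"pics/{n}.png",im);pickle.dump(I,open(f"pics/{n}.pkl","wb"))
E
cat > px.py <<'E'
# px.py name u,v,z ...
import sys,pickle
from h import p2w
I=pickle.load(open(f"pics/{sys.argv[1]}.pkl","rb"))
for a in sys.argv[2:]:
    u,v,z=map(float,a.split(","));print(a,p2w(I,[u,v],z).round(1))
E
python3 go.py; python3 look.py w1
```

```text
now [421.1 215.1 150.5] 100.0 q6 0.16 op 69.9
```

View pics/w1.png

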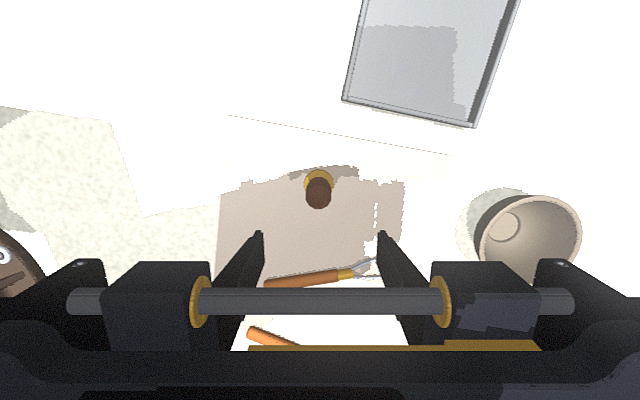

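Stamp handle top is at about (318,192) and the brass head at (319,181), roughly midway between the fingers, which end at (260,235) and (382,235).

```bash
python3 px.py w1 318,191,66 319,183,14 342,100,22 478,127,22; python3 go.py 418,217,29,100 418,217,110,100 651,51,110,100 651,51,30,100
```

```text
318,191,66 [[416.7 228.3]]
319,183,14 [[418.3 223.3]]
342,100,22 [[425.4 308.3]]
478,127,22 [[560.1 307. ]]
now [420.6 216.4 150.7] 100.1 q6 0.16 op 70.0
418,217,29,100 | turn 1 x 0.001 | shift 3 x [0.002, -0.005, 0.271]
418,217,110,100 | turn 0 x 0.0 | shift 2 x [0.0, 0.0, -0.27]
651,51,110,100 | turn 0 x 0.0 | shift 5 x [-0.272, 0.268, -0.0]
651,51,30,100 | turn 0 x 0.0 | shift 2 x [0.0, 0.0, 0.267]
```

```bash
python3 - <<'E'
import pickle,numpy as np
from h import *
from cell import viewer,monitor
T=viewer.camera_info("top");S=viewer.camera_info("side");W=pickle.load(open("pics/w1.pkl","rb"))
print("head right edge y+16:",p2w(T,[(97.5/3.8)-.5+228,(191/3.8)-.5+192],14)+[0,16])
for y in(217,223,228):print(y,"side top",w2p(S,[[418,y,66]]),"side foot",w2p(S,[[418,y,6]]),"wrist",w2p(W,[[418,y,66],[418,y,14]]))
print("tray corner side",w2p(S,[[425.,300,22],[425,308,22],[556,297,22],[556,305,22]]))
p=np.array([420.9,215.5,150.6]);ty=np.array([np.sin(np.radians(100)),-np.cos(np.radians(100)),0])
print("tips",w2p(W,[p+ty*35,p-ty*35]))
R=W["camera_from_world"];c=-R[:3,:3].T@R[:3,3];print("cam",c,"fwd",R[2,:3])
import cv2
im=cv2.imread("pics/side0.png")[140:240,200:330];cv2.imwrite("pics/s1.png",cv2.convertScaleAbs(cv2.resize(im,None,fx=6,fy=6,interpolation=2),alpha=1.5))
E
```

```text
head right edge y+16: [[418.42404035 217.99999971]]
217 side top [[241.45819627 184.17804621]] side foot [[243.10161878 202.20319989]] wrist [[317.22859942 203.33988694]
 [317.68834695 188.65669153]]
223 side top [[240.83835092 183.36769525]] side foot [[242.48828379 201.35151686]] wrist [[318.39413452 196.96897291]
 [318.67212994 183.213232  ]]
228 side top [[240.32483509 182.69635354]] side foot [[241.98010539 200.6458553 ]] wrist [[319.37694877 191.5968266 ]
 [319.50013927 178.63169799]]
tray corner side [[236.66455989 185.83705009]
 [235.90494275 184.81210195]
 [276.42237338 178.12645616]
 [275.52796314 177.15959858]]
tips [[376.37947681 247.01632139]
 [263.89796612 246.89289619]]
cam [406.65098679 295.86868393 320.68897491] fwd [ 0.04978308 -0.28470949 -0.9573203 ]
```

View pics/s1.png

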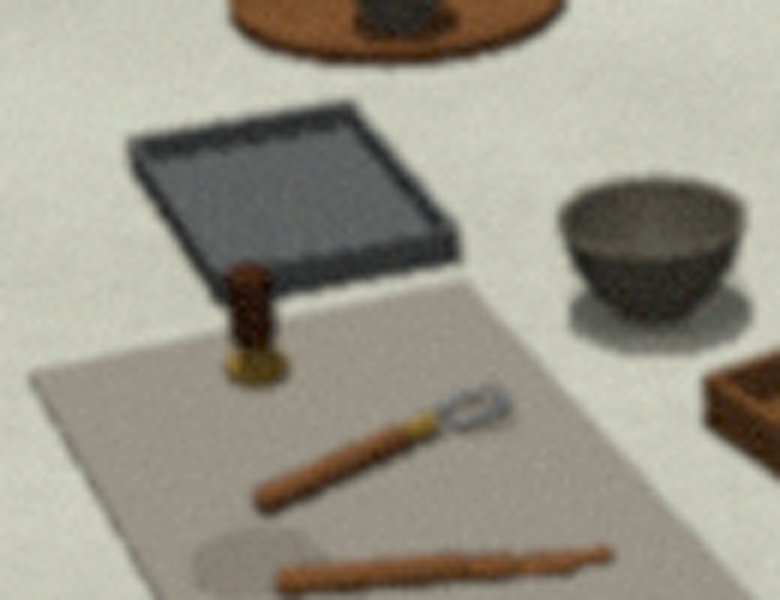

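Side view: the stamp top at (241,185) matches the top-camera position (418,217), so I'll trust that over the wrist view, which is biased in the image vertical.

>>> move_arm --moves '[0.005,-0.015,0.27,0,0,0,0.27,0,0,0,0.2,0,0,0,0,0]'

```text
t: 2.52
eef_pos: [416.5, 218.5, 38.8]
tcp_rot: [-3.138, 0.0, 1.751]
ft_force: [-0.4, -0.6, -0.7]
opening: 0.738
grip_force: 0.0
```

```bash
python3 go.py 418,217.3,29,100
```

```text
now [416.5 218.5  38.8] 100.3 q6 0.16 op 70.1
418,217.3,29,100 | turn 1 x 0.004 | shift 1 x [-0.01, 0.008, 0.065]
```

>>> move_arm --moves '[0,0,0.065,0,0,0,0,0]'

```text
t: 2.78
eef_pos: [417.9, 218.2, 30.7]
tcp_rot: [3.141, -0.0, 1.75]
ft_force: [0.3, 0.4, -0.0]
opening: 0.735
grip_force: 0.0
```

>>> move_arm --moves '[0,0,0,0,0,0,0,0,0,0,0,0,0,0,0,0,0,0,0,0,0,0,0,0]' --claw 10

```text
t: 3.52
eef_pos: [417.9, 217.8, 30.3]
tcp_rot: [3.141, -0.0, 1.75]
ft_force: [-0.4, -0.4, 0.0]
opening: 0.249
grip_force: 30.0
```

```bash
python3 go.py 418,217.3,115,100 651,51,115,100 651,51,32,100
```

```text
now [417.9 217.8  30.3] 100.3 q6 0.16 op 23.7
418,217.3,115,100 | turn 1 x 0.003 | shift 2 x [-0.002, 0.0, -0.282]
651,51,115,100 | turn 0 x 0.0 | shift 5 x [-0.272, 0.267, -0.0]
651,51,32,100 | turn 0 x 0.0 | shift 2 x [0.0, 0.0, 0.277]
```

>>> move_arm --moves '[0,0,-0.28,0,0,0,-0.28,0,-0.272,0.267,0,0,-0.272,0.267,0,0,-0.272,0.267,0,0,-0.272,0.267,0,0,-0.272,0.267,0,0,0,0,0,0,0,0,0,0]'

```text
t: 4.65
eef_pos: [650.4, 52.8, 113.6]
tcp_rot: [-3.14, -0.0, 1.749]
ft_force: [-0.3, -0.4, -0.2]
opening: 0.247
grip_force: 30.0
```

```bash
python3 go.py 651,51,31,100
```

```text
now [650.4  52.8 113.6] 100.2 q6 -0.2 op 23.4
651,51,31,100 | turn 1 x 0.003 | shift 2 x [-0.006, 0.001, 0.275]
```

>>> move_arm --moves '[-0.006,0,0.2,0,-0.006,0,0.2,0,0,0,0.1,0,0,0,0.04,0,0,0,0,0,0,0,0,0]'

```text
t: 5.4
eef_pos: [652.0, 51.1, 34.3]
tcp_rot: [3.14, 0.0, 1.75]
ft_force: [0.4, 0.2, -1.2]
opening: 0.246
grip_force: 30.0
```

>>> move_arm --moves '[0,0,0.012,0,0,0,0.01,0,0,0,0,0]'

```text
t: 5.78
eef_pos: [651.7, 50.9, 30.3]
tcp_rot: [3.141, -0.0, 1.75]
ft_force: [-0.8, -0.2, 3.0]
opening: 0.246
grip_force: 30.0
```

Contact. Release to 40 mm and rise.

>>> move_arm --moves '[0,0,0,0,0,0,0,0,0,0,0,0,0,0,0,0]' --claw 42

```text
t: 6.28
eef_pos: [651.5, 51.0, 29.9]
tcp_rot: [-3.142, -0.0, 1.75]
ft_force: [-0.8, -0.2, -0.8]
opening: 0.441
grip_force: 0.0
```

>>> move_arm --moves '[0,0,-0.2,0,0,0,-0.3,0,0,0,-0.1,0]'

```text
t: 6.65
eef_pos: [652.4, 51.0, 122.5]
tcp_rot: [3.138, 0.001, 1.75]
ft_force: [-0.3, 0.8, -0.9]
opening: 0.442
grip_force: 0.0
```

```bash
python3 go.py 651,51,120,112.7 421.7,-115.3,120,112.7 421.7,-115.3,25,112.7
```

```text
now [652.4  51.  122.5] 100.3 q6 -0.2 op 42.0
651,51,120,112.7 | turn 2 x -0.069 | shift 1 x [0.004, -0.009, 0.017]
421.7,-115.3,120,112.7 | turn 0 x 0.0 | shift 5 x [-0.087, -0.368, -0.0]
421.7,-115.3,25,112.7 | turn 0 x 0.0 | shift 2 x [0.0, 0.0, 0.317]
```

>>> move_arm --moves '[0,0,0,-0.069,0,0,0,-0.069,-0.087,-0.37,0,0,-0.087,-0.37,0,0,-0.087,-0.37,0,0,-0.087,-0.37,0,0,-0.087,-0.37,0,0,0,0,0.2,0,0,0,0,0,0,0,0,0]' --claw 65

```text
t: 7.9
eef_pos: [421.0, -116.0, 90.2]
tcp_rot: [-3.141, -0.0, 1.967]
ft_force: [0.3, -0.3, 0.9]
opening: 0.685
grip_force: 0.0
```

```bash
python3 look.py w2;python3 go.py 421.7,-116.5,25,112.7; python3 - <<'E'
import pickle
from h import *
W=pickle.load(open("pics/w2.pkl","rb"));print(w2p(W,[[421.7,-116,58],[421.7,-116,14]]))
E
```

```text
now [ 421.2 -116.    90.4] 112.7 q6 -0.82 op 65.1
421.7,-116.5,25,112.7 | turn 1 x 0.0 | shift 2 x [-0.002, 0.001, 0.218]
[[321.01050688 228.36492814]
 [320.8239311  209.18512176]]
```

View pics/w2.png

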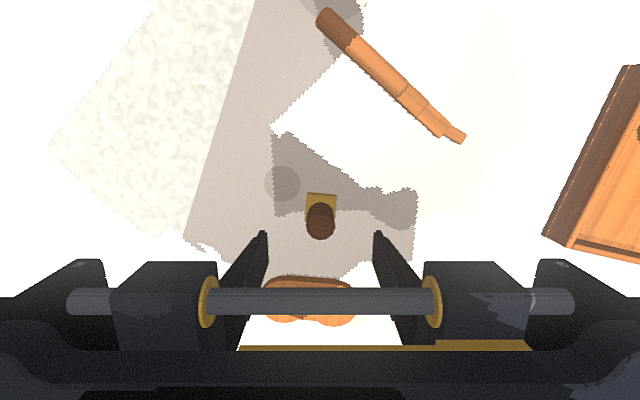

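The stamp is centred between the fingers (320,228), as predicted, with its head square to the pads.

>>> move_arm --moves '[0,0,0.22,0,0,0,0.2,0,0,0,0,0]'

```text
t: 8.32
eef_pos: [420.4, -115.6, 26.3]
tcp_rot: [-3.14, -0.002, 1.967]
ft_force: [-0.5, 0.2, 0.4]
opening: 0.685
grip_force: 0.0
```

>>> move_arm --moves '[0,0,0,0,0,0,0,0,0,0,0,0,0,0,0,0,0,0,0,0,0,0,0,0]' --claw 8

```text
t: 9.07
eef_pos: [420.7, -116.3, 27.1]
tcp_rot: [3.141, 0.0, 1.967]
ft_force: [-1.1, 0.2, 3.1]
opening: 0.228
grip_force: 30.0
```

```bash
python3 go.py 421.7,-116.5,115 421.7,-116.5,115,100 663,-17,115,100 663,-17,33,100
```

```text
now [ 420.7 -116.3   27.1] 112.7 q6 -0.82 op 21.7
421.7,-116.5,115 | turn 0 x 0.0 | shift 2 x [-0.002, 0.003, -0.293]
421.7,-116.5,115,100 | turn 2 x 0.07 | shift 1 x [0.0, 0.0, -0.0]
663,-17,115,100 | turn 0 x 0.0 | shift 5 x [0.075, 0.34, -0.0]
663,-17,33,100 | turn 0 x 0.0 | shift 2 x [0.0, 0.0, 0.273]
```

>>> move_arm --moves '[0,0,-0.29,0,0,0,-0.29,0,0,0,0,0.07,0,0,0,0.07,0.075,0.341,0,0,0.075,0.341,0,0,0.075,0.341,0,0,0.075,0.341,0,0,0.075,0.341,0,0,0,0,0,0]'

```text
t: 10.32
eef_pos: [664.5, -14.6, 112.9]
tcp_rot: [3.141, -0.0, 1.749]
ft_force: [-1.0, 1.4, -1.6]
opening: 0.224
grip_force: 30.0
```

>>> move_arm --moves '[0,0,0,0,0,0,0.2,0,0,0,0.2,0,0,0,0.1,0,0,0,0.04,0,0,0,0,0]'

```text
t: 11.08
eef_pos: [662.6, -16.3, 33.4]
tcp_rot: [3.141, 0.0, 1.746]
ft_force: [-0.1, 0.4, -1.1]
opening: 0.222
grip_force: 30.0
```

>>> move_arm --moves '[0,0,0.02,0,0,0,0.016,0,0,0,0.006,0,0,0,0,0]'

```text
t: 11.58
eef_pos: [662.7, -16.1, 27.1]
tcp_rot: [3.141, 0.0, 1.747]
ft_force: [-1.3, 0.3, 4.8]
opening: 0.226
grip_force: 30.0
```

>>> move_arm --moves '[0,0,0,0,0,0,0,0,0,0,0,0,0,0,0,0]' --claw 40

```text
t: 12.08
eef_pos: [662.6, -16.1, 26.6]
tcp_rot: [3.142, -0.0, 1.747]
ft_force: [0.3, 1.4, -0.6]
opening: 0.418
grip_force: 0.0
```

>>> move_arm --moves '[0,0,-0.2,0,0,0,-0.3,0,0,0,-0.13,0,0,0,0,0]'

```text
t: 12.58
eef_pos: [663.2, -16.2, 122.6]
tcp_rot: [3.139, 0.001, 1.747]
ft_force: [0.4, 0.4, -0.2]
opening: 0.419
grip_force: 0.0
```

```bash
python3 go.py 663,-17,122,164 422,2.7,100,164 422,2.7,9,164
```

```text
now [663.2 -16.2 122.6] 100.1 q6 -0.3 op 39.8
663,-17,122,164 | turn 7 x -0.101 | shift 1 x [-0.0, -0.006, 0.004]
422,2.7,100,164 | turn 0 x 0.0 | shift 5 x [0.316, -0.063, 0.029]
422,2.7,9,164 | turn 0 x 0.0 | shift 2 x [0.0, 0.0, 0.303]
```

>>> move_arm --moves '[0,0,0,-0.101,0,0,0,-0.101,0,0,0,-0.101,0,0,0,-0.101,0,0,0,-0.101,0,0,0,-0.101,0,0,0,-0.101,0.316,-0.065,0.03,0,0.316,-0.065,0.03,0,0.316,-0.065,0.03,0]' --claw 60

```text
t: 13.82
eef_pos: [515.7, -4.0, 106.3]
tcp_rot: [-3.141, -0.002, 2.857]
ft_force: [0.7, -0.8, -0.1]
opening: 0.634
grip_force: 0.0
```

>>> move_arm --moves '[0.316,-0.065,0.03,0,0.316,-0.065,0.03,0,0,0,0,0,0,0,0,0,0,0,0,0]'

```text
t: 14.45
eef_pos: [422.4, 3.5, 98.4]
tcp_rot: [3.141, 0.0, 2.857]
ft_force: [0.9, 0.4, -0.0]
opening: 0.629
grip_force: 0.0
```

```bash
python3 look.py w3;python3 go.py 422,2.7,9,164; python3 - <<'E'
import pickle
from h import *
W=pickle.load(open("pics/w3.pkl","rb"));print(w2p(W,[[422,2.7,16],[364.4,19.2,16],[378.5,89,18]]))
E
```

```text
now [422.3   3.5  98.4] 163.7 q6 -1.43 op 59.9
422,2.7,9,164 | turn 1 x -0.003 | shift 2 x [0.0, -0.003, 0.298]
[[318.81664848 206.49236693]
 [318.3838519  137.70593086]
 [405.26600995 130.42549056]]
```

View pics/w3.png

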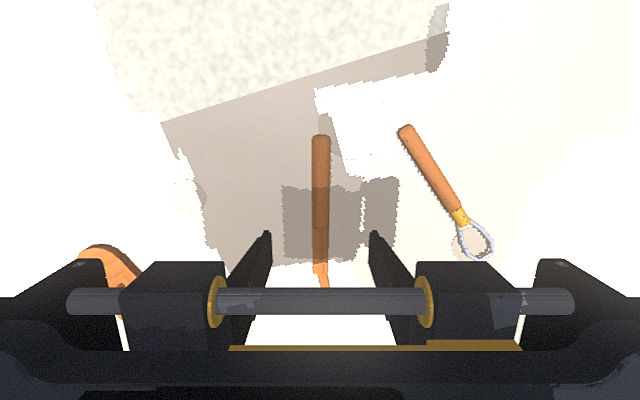

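Knife runs vertically at column 320, its handle end at (320,136), centred between the fingers. The loop tool runs from (404,127) to its ferrule at (461,216).

>>> move_arm --moves '[0,0,0.25,0,0,0,0.25,0,0,0,0.08,0,0,0,0,0,0,0,0,0]'

```text
t: 15.12
eef_pos: [422.0, 3.6, 12.5]
tcp_rot: [3.141, 0.001, 2.857]
ft_force: [-0.3, 0.1, 1.0]
opening: 0.631
grip_force: 0.0
```

```bash
python3 go.py 422,2.7,9; python3 px.py w3 404,126,12 461,217,16 460,209,18
```

```text
now [422.    3.6  12.5] 163.7 q6 -1.44 op 60.0
422,2.7,9 | turn 0 x 0.0 | shift 1 x [-0.002, -0.006, 0.023]
404,126,12 [[375.5  90.2]]
461,217,16 [[467.2 122.2]]
460,209,18 [[458.5 121.7]]
```

>>> move_arm --moves '[0,0,0.026,0,0,0,0,0]'

```text
t: 15.38
eef_pos: [421.6, 3.6, 8.1]
tcp_rot: [3.141, 0.001, 2.857]
ft_force: [0.5, 1.9, -0.6]
opening: 0.632
grip_force: 0.0
```

>>> move_arm --moves '[0,0,0,0,0,0,0,0,0,0,0,0,0,0,0,0,0,0,0,0,0,0,0,0,0,0,0,0]' --claw 3

```text
t: 16.25
eef_pos: [421.4, 3.6, 7.8]
tcp_rot: [3.142, -0.0, 2.857]
ft_force: [0.3, 0.6, 0.8]
opening: 0.162
grip_force: 30.0
```

```bash
python3 go.py 422,3,110 422,3,110,88 520.8,413,110,88 520.8,413,11,88
```

```text
now [421.4   3.6   7.8] 163.7 q6 -1.44 op 15.4
422,3,110 | turn 0 x 0.0 | shift 2 x [-0.002, -0.001, -0.341]
422,3,110,88 | turn 8 x 0.105 | shift 1 x [0.0, 0.0, -0.0]
520.8,413,110,88 | turn 0 x 0.0 | shift 8 x [0.344, 0.07, -0.0]
520.8,413,11,88 | turn 0 x 0.0 | shift 2 x [0.0, 0.0, 0.33]
```

>>> move_arm --moves '[0,0,-0.3,0,0,0,-0.38,0,0,0,0,0.105,0,0,0,0.105,0,0,0,0.105,0,0,0,0.105,0,0,0,0.105,0,0,0,0.105,0,0,0,0.105,0,0,0,0.105]'

```text
t: 17.5
eef_pos: [421.3, 3.7, 109.7]
tcp_rot: [-3.141, -0.0, 1.532]
ft_force: [-0.4, 0.5, -0.5]
opening: 0.165
grip_force: 30.0
```

>>> move_arm --moves '[0.344,0.07,0,0,0.344,0.07,0,0,0.344,0.07,0,0,0.344,0.07,0,0,0.344,0.07,0,0,0.344,0.07,0,0,0.344,0.07,0,0,0.344,0.07,0,0,0,0,0,0,0,0,0,0]'

```text
t: 18.75
eef_pos: [518.5, 412.9, 109.2]
tcp_rot: [-3.141, 0.001, 1.538]
ft_force: [-0.6, -0.5, -0.9]
opening: 0.165
grip_force: 30.0
```

```bash
python3 look.py w4;python3 go.py 520.8,413,10,88;  python3 - <<'E'
import pickle
from h import *
W=pickle.load(open("pics/w4.pkl","rb"));print(w2p(W,[[564.6,497.6,22],[556.5,297,22],[424.8,300,22],[431.3,500.5,22]]))
E
```

```text
now [518.7 412.5 109.5] 88.1 q6 0.61 op 15.6
520.8,413,10,88 | turn 1 x 0.001 | shift 2 x [0.002, 0.007, 0.332]
[[373.30387423 104.61258846]
 [361.4489833  312.72991441]
 [231.48713643 313.71229313]
 [210.6487217  106.3859126 ]]
```

View pics/w4.png

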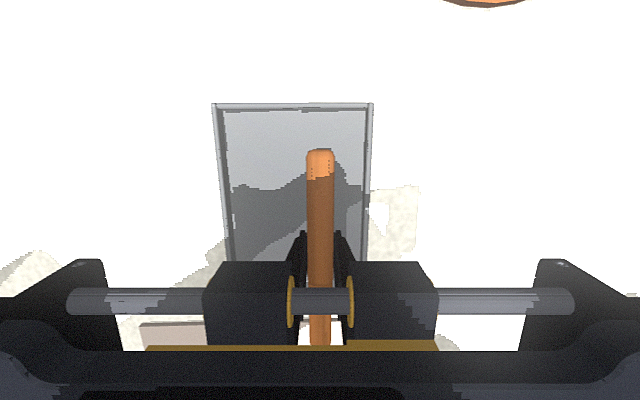

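The knife hangs straight over the right half of the tray; the tray's far edge, (211..373, 104), is where predicted and square to the tool.

>>> move_arm --moves '[0,0.007,0.25,0,0,0,0.25,0,0,0,0.12,0,0,0,0.04,0,0,0,0,0,0,0,0,0]'

```text
t: 19.55
eef_pos: [520.6, 413.7, 12.0]
tcp_rot: [3.14, -0.001, 1.538]
ft_force: [0.0, 0.1, -0.5]
opening: 0.162
grip_force: 30.0
```

>>> move_arm --moves '[0,0,0.02,0,0,0,0.013,0,0,0,0,0,0,0,0,0]'

```text
t: 20.05
eef_pos: [520.2, 413.5, 6.8]
tcp_rot: [3.141, -0.0, 1.538]
ft_force: [-2.2, -2.3, 8.1]
opening: 0.162
grip_force: 30.0
```

>>> move_arm --moves '[0,0,0,0,0,0,0,0,0,0,0,0,0,0,0,0]' --claw 32

```text
t: 20.55
eef_pos: [520.1, 413.4, 5.7]
tcp_rot: [-3.142, -0.0, 1.538]
ft_force: [-0.1, 0.0, -0.1]
opening: 0.337
grip_force: 0.0
```

>>> move_arm --moves '[0,0,-0.2,0,0,0,-0.3,0,0,0,-0.13,0,0,0,0,0]'

```text
t: 21.05
eef_pos: [520.4, 413.6, 101.3]
tcp_rot: [3.14, -0.001, 1.538]
ft_force: [0.0, 0.7, -0.2]
opening: 0.335
grip_force: 0.0
```

```bash
python3 go.py 520,413,100,199 434.2,109,100,199 434.2,109,9
```

```text
now [520.4 413.6 101.3] 88.1 q6 0.61 op 31.8
520,413,100,199 | turn 11 x -0.112 | shift 1 x [0.004, -0.003, 0.008]
434.2,109,100,199 | turn 0 x 0.0 | shift 6 x [0.2, -0.288, -0.0]
434.2,109,9 | turn 0 x 0.0 | shift 2 x [0.0, 0.0, 0.303]
```

>>> move_arm --moves '[0,0,0,-0.112,0,0,0,-0.112,0,0,0,-0.112,0,0,0,-0.112,0,0,0,-0.112,0,0,0,-0.112,0,0,0,-0.112,0,0,0,-0.112,0,0,0,-0.112,0,0,0,-0.112]' --claw 55

```text
t: 22.3
eef_pos: [519.5, 412.9, 98.1]
tcp_rot: [-3.14, -0.003, -2.98]
ft_force: [0.8, 0.5, -0.4]
opening: 0.572
grip_force: 0.0
```

>>> move_arm --moves '[0,0,0,-0.112,0.2,-0.288,0,0,0.2,-0.288,0,0,0.2,-0.288,0,0,0.2,-0.288,0,0,0.2,-0.288,0,0,0.2,-0.288,0,0,0,0,0,0,0,0,0,0,0,0,0,0]'

```text
t: 23.55
eef_pos: [434.3, 110.6, 99.9]
tcp_rot: [3.141, -0.0, -2.809]
ft_force: [0.5, -0.9, -0.2]
opening: 0.577
grip_force: 0.0
```

```bash
python3 look.py w5;python3 go.py 434.2,109,9,199; python3 - <<'E'
import pickle,cv2
from h import *
W=pickle.load(open("pics/w5.pkl","rb"));print(w2p(W,[[434.2,109,18],[377.5,89.5,12]]))
E
```

```text
now [434.3 110.6 100. ] -160.9 q6 -1.8 op 55.0
434.2,109,9,199 | turn 1 x 0.001 | shift 2 x [0.002, -0.005, 0.303]
[[317.97633441 206.17123256]
 [318.02114856 136.5063906 ]]
```

View pics/w5.png

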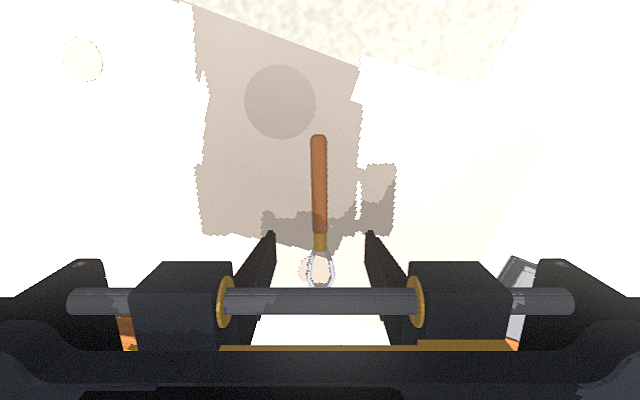

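The loop tool is vertical in view from (318,135) to its ferrule at (320,242), centred between the fingers.

>>> move_arm --moves '[0,-0.004,0.25,0,0,0,0.25,0,0,0,0.08,0,0,0,0.02,0,0,0,0,0,0,0,0,0]'

```text
t: 24.35
eef_pos: [434.9, 109.3, 11.2]
tcp_rot: [-3.141, 0.002, -2.81]
ft_force: [1.0, 0.3, -0.1]
opening: 0.575
grip_force: 0.0
```

>>> move_arm --moves '[0,0,0,0,0,0,0,0,0,0,0,0,0,0,0,0,0,0,0,0,0,0,0,0,0,0,0,0]' --claw 3

```text
t: 25.22
eef_pos: [434.4, 109.2, 10.3]
tcp_rot: [3.142, 0.0, -2.81]
ft_force: [-0.2, 0.2, -0.0]
opening: 0.144
grip_force: 30.0
```

```bash
python3 go.py 434.2,110,110 434.2,110,110,88 468.8,414.7,110,88 468.8,414.7,11,88
```

```text
now [434.4 109.2  10.3] -161.0 q6 -1.8 op 13.7
434.2,110,110 | turn 0 x 0.0 | shift 2 x [-0.0, 0.003, -0.332]
434.2,110,110,88 | turn 11 x 0.112 | shift 1 x [0.0, 0.0, -0.0]
468.8,414.7,110,88 | turn 0 x 0.0 | shift 6 x [0.34, 0.027, -0.0]
468.8,414.7,11,88 | turn 0 x 0.0 | shift 2 x [0.0, 0.0, 0.33]
```

>>> move_arm --moves '[0,0,-0.3,0,0,0,-0.36,0,0,0,0,0.112,0,0,0,0.112,0,0,0,0.112,0,0,0,0.112,0,0,0,0.112,0,0,0,0.112,0,0,0,0.112,0,0,0,0.112]'

```text
t: 26.48
eef_pos: [434.3, 109.1, 109.3]
tcp_rot: [-3.141, -0.0, 2.06]
ft_force: [0.6, -0.1, -0.0]
opening: 0.141
grip_force: 30.0
```

>>> move_arm --moves '[0,0,0,0.112,0,0,0,0.112,0,0,0,0.112,0.34,0.027,0,0,0.34,0.027,0,0,0.34,0.027,0,0,0.34,0.027,0,0,0.34,0.027,0,0,0.34,0.027,0,0,0,0,0,0]'

```text
t: 27.72
eef_pos: [468.4, 416.9, 108.7]
tcp_rot: [3.141, -0.0, 1.541]
ft_force: [0.0, -0.5, -0.8]
opening: 0.141
grip_force: 30.0
```

```bash
python3 go.py 468.8,414.7,14,88
```

```text
now [468.4 416.9 108.7] 88.3 q6 0.65 op 13.4
468.8,414.7,14,88 | turn 1 x 0.003 | shift 2 x [-0.007, 0.002, 0.316]
```

>>> move_arm --moves '[-0.01,0,0.25,0,0,0,0.25,0,0,0,0.1,0,0,0,0.03,0,0,0,0,0,0,0,0,0]'

```text
t: 28.48
eef_pos: [469.2, 413.0, 16.0]
tcp_rot: [3.14, -0.001, 1.538]
ft_force: [-0.1, -0.0, -0.6]
opening: 0.141
grip_force: 30.0
```

>>> move_arm --moves '[0,0,0.014,0,0,0,0.01,0,0,0,0,0]'

```text
t: 28.85
eef_pos: [468.7, 412.7, 11.2]
tcp_rot: [-3.142, 0.0, 1.538]
ft_force: [-0.1, 0.8, -1.2]
opening: 0.143
grip_force: 30.0
```

>>> move_arm --moves '[0,0,0.012,0,0,0,0.006,0,0,0,0,0]'

```text
t: 29.22
eef_pos: [468.8, 412.7, 9.3]
tcp_rot: [3.141, -0.0, 1.538]
ft_force: [-3.0, -1.9, 9.2]
opening: 0.143
grip_force: 30.0
```

>>> move_arm --moves '[0,0,0,0,0,0,0,0,0,0,0,0,0,0,0,0]' --claw 30

```text
t: 29.72
eef_pos: [468.8, 412.7, 8.4]
tcp_rot: [-3.142, -0.0, 1.538]
ft_force: [0.0, 0.2, -0.6]
opening: 0.311
grip_force: 0.0
```

>>> move_arm --moves '[0,0,-0.2,0,0,0,-0.3,0,0,0,-0.2,0,0,0,0,0]'

```text
t: 30.22
eef_pos: [469.5, 413.3, 115.8]
tcp_rot: [3.138, -0.003, 1.538]
ft_force: [-0.4, -0.0, -0.3]
opening: 0.318
grip_force: 0.0
```

```bash
python3 go.py 468,413,112,106.5 447.3,-207.5,112,106.5 447.3,-207.5,9
```

```text
now [469.5 413.3 115.8] 88.1 q6 0.65 op 30.2
468,413,112,106.5 | turn 2 x -0.102 | shift 1 x [0.001, -0.01, 0.025]
447.3,-207.5,112,106.5 | turn 0 x 0.0 | shift 11 x [-0.357, -0.119, -0.0]
447.3,-207.5,9 | turn 0 x 0.0 | shift 2 x [0.0, 0.0, 0.343]
```

```bash
python3 go.py 468,413,112,16.5 447.3,-207.5,112,16.5 447.3,-207.5,9
```

```text
now [469.5 413.3 115.8] 88.1 q6 0.65 op 30.2
468,413,112,16.5 | turn 7 x 0.114 | shift 1 x [-0.01, -0.001, 0.025]
447.3,-207.5,112,16.5 | turn 0 x 0.0 | shift 11 x [-0.119, 0.357, -0.0]
447.3,-207.5,9 | turn 0 x 0.0 | shift 2 x [0.0, 0.0, 0.343]
```

>>> move_arm --moves '[0,0,0,0.114,0,0,0,0.114,0,0,0,0.114,0,0,0,0.114,0,0,0,0.114,0,0,0,0.114,0,0,0,0.114,-0.119,0.357,0,0,-0.119,0.357,0,0,-0.119,0.357,0,0]' --claw 80

```text
t: 31.48
eef_pos: [461.6, 241.8, 112.4]
tcp_rot: [3.141, 0.001, 0.285]
ft_force: [1.4, -0.2, -0.1]
opening: 0.84
grip_force: 0.0
```

>>> move_arm --moves '[-0.119,0.357,0,0,-0.119,0.357,0,0,-0.119,0.357,0,0,-0.119,0.357,0,0,-0.119,0.357,0,0,-0.119,0.357,0,0,-0.119,0.357,0,0,-0.119,0.357,0,0,0,0,0,0,0,0,0,0]'

```text
t: 32.72
eef_pos: [444.9, -207.3, 112.7]
tcp_rot: [-3.14, 0.001, 0.283]
ft_force: [0.0, 0.2, -0.5]
opening: 0.845
grip_force: 0.0
```

```bash
python3 look.py w6;python3 go.py 447.3,-207.5,8,16.5; python3 - <<'E'
import pickle,cv2
from h import *
W=pickle.load(open("pics/w6.pkl","rb"));print(w2p(W,[[447.3,-207.5,16]]))
E
```

```text
now [ 445.  -206.8  112.9] 16.3 q6 0.72 op 80.0
447.3,-207.5,8,16.5 | turn 1 x -0.002 | shift 2 x [0.007, 0.004, 0.35]
[[321.23474034 199.04024839]]
```

View pics/w6.png

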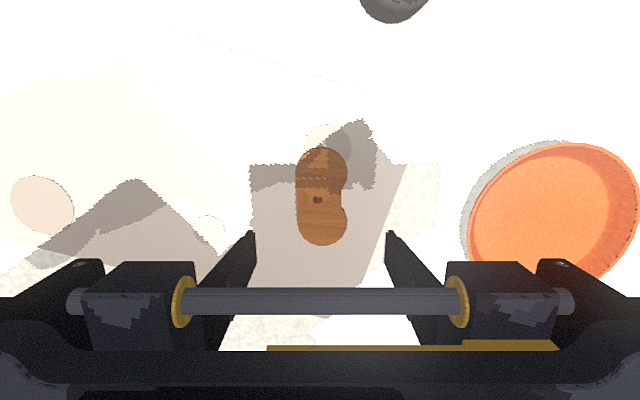

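The rib is upright in view, centred at (321,197) between the fingers, with its hollow at (343,202).

>>> move_arm --moves '[0.013,0.003,0.25,0,0,0,0.25,0,0,0,0.16,0,0,0,0.03,0,0,0,0,0,0,0,0,0]'

```text
t: 33.52
eef_pos: [447.9, -207.6, 10.9]
tcp_rot: [3.141, -0.001, 0.285]
ft_force: [0.7, -0.3, -0.9]
opening: 0.838
grip_force: 0.0
```

```bash
python3 go.py 447.3,-207.5,8
```

```text
now [ 447.9 -207.6   10.9] 16.3 q6 0.72 op 79.6
447.3,-207.5,8 | turn 0 x 0.0 | shift 1 x [-0.004, -0.002, 0.02]
```

>>> move_arm --moves '[0,0,0.015,0,0,0,0,0]'

```text
t: 33.78
eef_pos: [447.5, -207.7, 8.0]
tcp_rot: [3.141, -0.0, 0.284]
ft_force: [0.1, -0.5, -0.6]
opening: 0.841
grip_force: 0.0
```

>>> move_arm --moves '[0,0,0,0,0,0,0,0,0,0,0,0,0,0,0,0,0,0,0,0,0,0,0,0]' --claw 30

```text
t: 34.52
eef_pos: [447.4, -207.6, 7.7]
tcp_rot: [-3.141, -0.0, 0.284]
ft_force: [-0.3, 0.1, 0.7]
opening: 0.442
grip_force: 28.6
```

```bash
python3 go.py 447.3,-207.5,90 482.6,-422.6,90 482.6,-422.6,12
```

```text
now [ 447.4 -207.6    7.7] 16.3 q6 0.72 op 42.0
447.3,-207.5,90 | turn 0 x 0.0 | shift 2 x [-0.0, -0.001, -0.274]
482.6,-422.6,90 | turn 0 x 0.0 | shift 4 x [-0.044, 0.361, -0.0]
482.6,-422.6,12 | turn 0 x 0.0 | shift 2 x [0.0, 0.0, 0.26]
```

>>> move_arm --moves '[0,0,-0.1,0,0,0,-0.2,0,0,0,-0.25,0,0,0,0,0]'

```text
t: 35.02
eef_pos: [448.5, -208.3, 93.2]
tcp_rot: [3.138, -0.004, 0.284]
ft_force: [-0.0, -0.1, -0.5]
opening: 0.444
grip_force: 28.5
```

```bash
python3 look.py w7; python3 go.py 482.6,-422.6,90 482.6,-422.6,12
```

```text
now [ 447.9 -207.9   91.8] 16.3 q6 0.72 op 41.8
482.6,-422.6,90 | turn 0 x 0.0 | shift 4 x [-0.045, 0.36, 0.003]
482.6,-422.6,12 | turn 0 x 0.0 | shift 2 x [0.0, 0.0, 0.26]
```

View pics/w7.png

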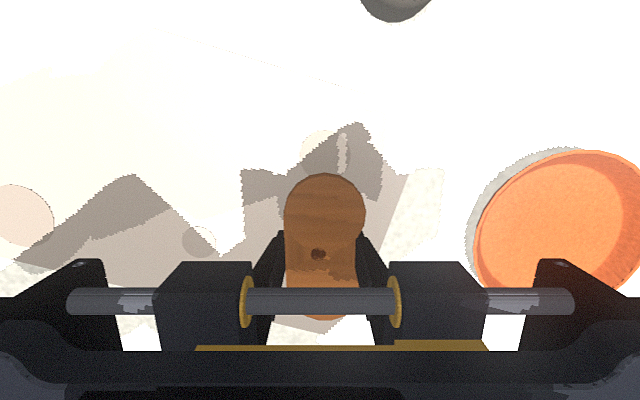

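The rib is held level and straight in the pads (its centre hole at (318,254)).

>>> move_arm --moves '[-0.045,0.36,0,0,-0.045,0.36,0,0,-0.045,0.36,0,0,-0.045,0.36,0,0,0,0,0,0,0,0,0.2,0,0,0,0.2,0,0,0,0.1,0,0,0,0,0,0,0,0,0]'

```text
t: 36.33
eef_pos: [482.5, -422.7, 16.1]
tcp_rot: [3.141, -0.001, 0.284]
ft_force: [0.4, 0.5, -0.8]
opening: 0.444
grip_force: 28.5
```

```bash
python3 go.py 482.6,-422.6,7
```

```text
now [ 482.5 -422.7   16.1] 16.3 q6 0.46 op 42.2
482.6,-422.6,7 | turn 0 x 0.0 | shift 1 x [0.001, -0.0, 0.061]
```

>>> move_arm --moves '[0,0,0.03,0,0,0,0.02,0,0,0,0.01,0,0,0,0,0,0,0,0,0]'

```text
t: 36.95
eef_pos: [482.1, -422.6, 6.7]
tcp_rot: [3.142, -0.0, 0.284]
ft_force: [-1.7, 1.4, 5.9]
opening: 0.443
grip_force: 28.7
```

>>> move_arm --moves '[0,0,0,0,0,0,0,0,0,0,0,0,0,0,0,0]' --claw 60

```text
t: 37.45
eef_pos: [482.1, -422.5, 6.2]
tcp_rot: [-3.141, -0.0, 0.284]
ft_force: [0.4, 0.5, -0.2]
opening: 0.632
grip_force: 0.0
```

>>> move_arm --moves '[0,0,-0.1,0,0,0,-0.3,0,0,0,-0.4,0,-0.3,0,-0.2,0,-0.3,0,0,0,0,0,0,0]'

```text
t: 38.2
eef_pos: [393.7, -448.6, 158.0]
tcp_rot: [3.14, -0.0, 0.282]
ft_force: [0.8, -0.7, -0.3]
opening: 0.631
grip_force: 0.0
```

```bash
python3 - <<'E'
from cell import viewer
import cv2,numpy as np
im=viewer.read_camera("top")[:,:,::-1]
c=cv2.convertScaleAbs(cv2.resize(im[110:290,130:540],None,fx=1.95,fy=1.95,interpolation=2),alpha=1.7)
s=viewer.read_camera("side")[:,:,::-1]
s=cv2.convertScaleAbs(cv2.resize(s[140:360,200:420],None,fx=1.05,fy=1.05,interpolation=2),alpha=1.5)
o=np.zeros((c.shape[0]+s.shape[0],c.shape[1],3),np.uint8);o[:c.shape[0]]=c;o[c.shape[0]:,:s.shape[1]]=s
b=cv2.convertScaleAbs(cv2.resize(im[122:178,285:360],None,fx=4,fy=4,interpolation=2),alpha=1.7);o[c.shape[0]:c.shape[0]+224,300:600]=b
cv2.imwrite("pics/f.png",o);print(o.shape)
E
```

```text
(582, 800, 3)
```

View pics/f.png

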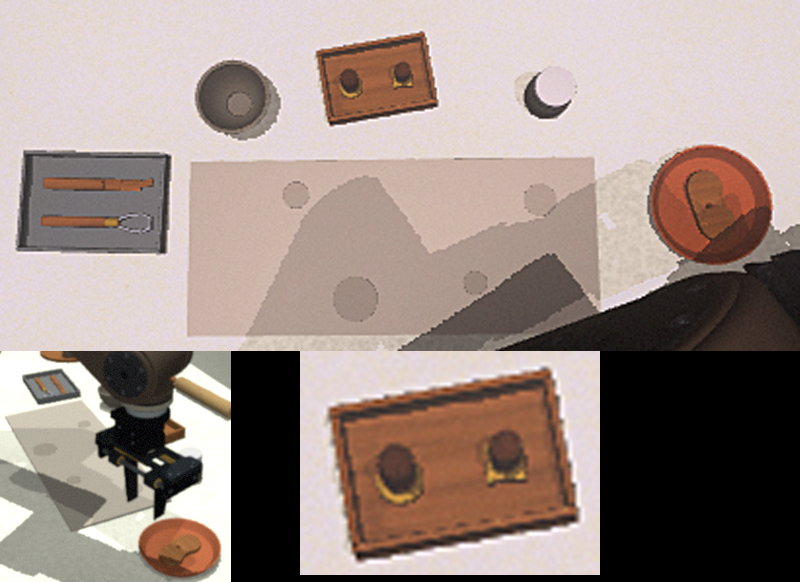

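Both stamps are upright in the box. The knife (98,184) and loop tool (98,221) lie parallel in the tray, and the rib (710,205) is in the middle of the dish. The bowl and jar haven't moved.

```bash
python3 -c "
from cell import order
print(order.job_done())"
```

```text
the job is handed in; nothing more can be done
None
```

The job is handed in after about 38 s of robot time, with no verdict returned; the final pictures show both stamps upright in the box, the knife and loop tool side by side in the tray, the rib in the middle of the dish, and the bowl and jar where they stood.

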